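# Stack a coated sample bar on spacer sticks to dry

## Robot

A 6-joint arm with a two-finger parallel gripper is mounted at the origin on a cart in front of the work surface, level with it; the furniture and walls round the work are solid. World frame = base frame: x ahead of the robot, y to its left, z up, the work surface at z = 0. Lengths are in mm, angles in degrees, forces in N, time in s.
With the tool pointing down it reaches from about 325 to 775 mm from the base axis. Payload 9.3 kg.
Tool frame: the origin (TCP) lies midway between the tips of the shut fingers; the grasp point (between the pads) lies arm.pinch_z behind it (arm.pinch_z is the distance from the TCP to the grasp point, in mm); y points along the fingers, x is the direction in which the jaws open and shut, and the axes are right-handed (so a half turn about y gives the same grasp; the last joint's range is limited). The gripper opens to 85 mm and grips with 20 to 120 N. Pads are 22 mm wide; open, the fingers measure 114 mm over their backs; the gripper's body (76 mm by 85 mm) begins 54 mm behind the grasp point. The pads swing forward as they close: fully open they stand 13 mm farther back than shut.
Start: joints at [62.246, 14.817, 1.232, 76.415, 0, 81.257], TCP at [179.161, 519.998, 231.279] pointing down, gripper open.
Joint ranges: [-174.27, 174.27], [-52.1, 104.24], [-59.71, 78.15], [-110.17, 111.67], [-87.03, 83.33], [-180, 180]. Speed limits (degrees/s): [127.2, 127.2, 159.86, 180, 180, 180].

## Interface

Orientations are given as a 3x3 rotation matrix whose columns are the frame's x, y, z axes.
In Python, from workcell import observe, viewer, job, arm gives the robot as it stands. The module is installed in compiled form; this text tells all that it offers.
- The arm moves only by the tool arm_command, never from a script. Its argument "series" is a list of rows, each an object of numbers: "dx", "dy", "dz": the shift along the tool's x, y, z in units of 25 mm (1.0 is 25 mm); "ax", "ay", "az": the turn, a rotation vector about the tool's x, y, z in units of 5 degrees (1.0 is 5 degrees); "jaw": the gripper command: -1 is shut, 1 is fully open, values between are in proportion. In form: [{"dx": .., "dy": .., "dz": .., "ax": .., "ay": .., "az": .., "jaw": ..}, ...]. A call has 1 to 5 rows; each row is the pose to reach, as a shift and turn from the pose measured when the call began, along the tool's axes at that moment; what a row does not reach only later rows make up. A row lasts 1/12 s, in which the tool goes at most 41.7 mm and 7.16 degrees, less where a joint would pass 70% of its speed; a pose out of reach is approached as far as the arm can. A call with a gripper value outside its range is refused whole. The fingers move at their own pace and stop on an object; "grip_force" is the grip in N (left out, the last holds). Time passes only in rows, so rows that repeat a pose let the fingers close. It gives the time, the measured TCP pose, the force and the opening at its end, in the units of the state.
- observe(): the state, without advancing time (a new reading comes with each control period).
- viewer.capture(name): name is "scene" or "top"; returns a dict with "color" (384x512x3 uint8, blue, green, red), "z_map" (384x512 float32, mm along the optical axis (not along the pixel's ray), 0 where there is no reading), "fx", "fy", "cx", "cy" (pixels), "view" (4x4, takes a point from world to camera coordinates). Camera axes: x right, y down, z forward; pixel columns grow to the right and rows downward; lengths in mm; the calibration is good to about 2 mm. A picture is of the moment at which its call begins.
- job.finish_job(): hands the job in, once; it reports no verdict.
The state is a dict: "time": time; "joint_positions": joint angles; "qvel": joint speeds; "joint_torque": joint torques, N m; "eef_pos": TCP position; "eef_rot": TCP orientation; "force": force on the tool from outside, world axes, zero at the start; "moment": the same for the moment, N m; "width": opening from 0.0 (shut) to 1.0 (fully open).
Only numpy, scipy, OpenCV 4.12 (cv2) and the standard library are available. Lean on these libraries where they do the work, as an engineer would, in place of code of your own. Each camera call takes 0.05 s, during which the arm holds its last target.

## Task

Two yellow-coated sample bars must dry in a stack with air between them: the lower one lies on the grey drying board with a white spacer stick across it near one end. Lay the other white spacer stick (not the thicker red one) across the lower bar near its other end, as far in from that end as the first one is from its own, then set the second yellow bar down gently on both sticks, level and squarely above the lower bar. Do not drop the bar, and leave the lower bar and the first stick where they are.

Things in the scene. Friction and masses are not known exactly. Their poses are not given: they have to be found in the camera images.
- lower_bar_center (a point): centre (half-way up) of the lower sample bar: flat aluminium bar with a yellow coated top, 180 x 50 x 12 mm, loose, lying flat on a fixed grey drying board (230 x 120 mm, 6 mm thick, on the worktop). x is along its length, +x toward the end at which the first white spacer already lies; y is across its width, z up. Its top face is 6 mm above this point.
- first_spacer_center (a point): centre of the first white spacer stick: square plastic stick 12 x 12 x 90 mm, loose, lying flat across the lower bar about 60 mm from the bar's centre and overhanging it evenly by 20 mm on both sides. y is along its length, z up.
- spare_spacer_center (a point): centre of the other white spacer stick, like the first: 12 x 12 x 90 mm, about 28 g, loose, lying flat on the worktop. y is along its length, z up. An unlisted thicker red stick (20 x 20 x 90 mm) lies near it, on either side, as a bystander.
- upper_bar_center (a point): centre (half-way up) of the second sample bar, like the lower one: 180 x 50 x 12 mm, about 0.3 kg, loose, lying flat on the worktop, yellow side up. x is along its length, y across its 50 mm width (grasp it across the width at the middle), z up. Stacked, it rests with this point 24 mm above the centre of the lower bar (6 + 12 + 6 mm).

How it is judged:
By the outcome, as a careful person would: the job done as asked, in the order asked, and still so for the second after the job is handed in, with the robot touching nothing.
It also fails if it takes over 64 s, if anything falls off the work surface, if the arm or the gripper's body presses on something with over 40 N, if the wrist force passes 120 N, or if a joint passes its speed limit or range.

## Working session

There is one attempt and no reset: what is moved stays moved. The work goes in short steps, Python scripts to look and compute and a tool call to move; the robot and the scene stay as the last step left them, time stands still between calls to the robot, and variables do not carry over. Pictures are saved under pics/ and viewed, and the job is handed in when it is done.

Besides the shell and the picture viewer there is one more tool, called by a JSON object that holds its "api" and its "payload". arm_command: Moves the arm, as the interface text tells. Its arguments: {"type":"object","properties":{"series":{"type":"array","items":{"type":"object","properties":{"dx":{"type":"number"},"dy":{"type":"number"},"dz":{"type":"number"},"ax":{"type":"number"},"ay":{"type":"number"},"az":{"type":"number"},"jaw":{"type":"number"}}}},"grip_force":{"type":"number"}},"required":["series"]}

```bash
mkdir -p pics; ls
python3 - <<'E'
from workcell import observe, viewer, job, arm
import cv2,numpy as np
s=observe(); print(s); print(arm.pinch_z,[a for a in dir(arm) if a[0]!='_'])
for n in("scene","top"):
    c=viewer.capture(n); cv2.imwrite(f"pics/{n}0.png",c["color"]); np.savez(f"{n}0.npz",**c)
    print(n,c["fx"],c["fy"],c["cx"],c["cy"],c["view"])
E
```

```text
pics
{'time': 0.0, 'joint_positions': array([ 6.22473090e+01,  1.48514422e+01,  1.19021048e+00,  7.64158347e+01,
       -4.37081758e-04,  8.12542202e+01]), 'qvel': array([ 0.0479658 ,  0.0209036 ,  0.04138501, -0.01063659, -0.09401786,
        0.11121729]), 'joint_torque': array([ 6.10236002e-04, -5.55643272e+01,  3.44525814e+01,  1.40017841e-02,
       -2.38467082e-04,  2.11851614e-05]), 'eef_pos': array([179.02338362, 519.75551503, 230.66282247]), 'eef_rot': array([[ 3.25681787e-01, -6.19585700e-04, -9.45479238e-01],
       [ 9.45478505e-01, -1.19388680e-03,  3.25682317e-01],
       [-1.33058328e-03, -9.99999095e-01,  1.96977776e-04]]), 'force': array([ 0.96231911, -0.35971824,  0.4012384 ]), 'moment': array([ 0.03027828, -0.01252046,  0.00721398]), 'width': 0.9974436635678451}
18.700000000000003 ['Unreachable', 'pinch_z']
scene 397.4160565475762 397.4160565475762 253.29931324142086 188.48979840147695 [[ 7.79006054e-01 -6.26721991e-01 -1.92123233e-02 -4.47860761e+02]
 [-3.78076603e-01 -4.45058341e-01 -8.11776543e-01  1.90854332e+02]
 [ 5.00207607e-01  6.39642571e-01 -5.83652064e-01  7.58519143e+02]
 [ 0.00000000e+00  0.00000000e+00  0.00000000e+00  1.00000000e+00]]
top 493.0701550738881 493.0701550738881 255.8014850510043 189.41768878310313 [[-2.59510300e-02 -9.99457891e-01 -2.02600204e-02 -7.68987020e+01]
 [-9.85592150e-01  2.89689670e-02 -1.66640072e-01  4.98455508e+02]
 [ 1.67136646e-01  1.56436356e-02 -9.85809626e-01  1.14495860e+03]
 [ 0.00000000e+00  0.00000000e+00  0.00000000e+00  1.00000000e+00]]
```

View pics/scene0.png

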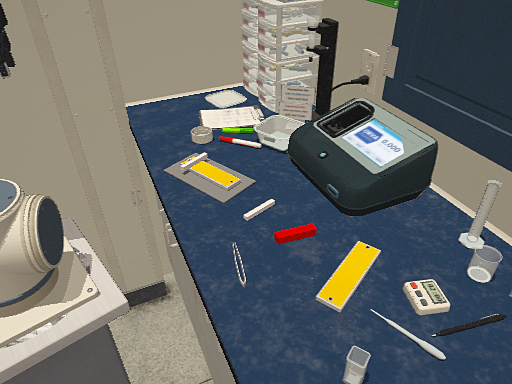

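View pics/top0.png

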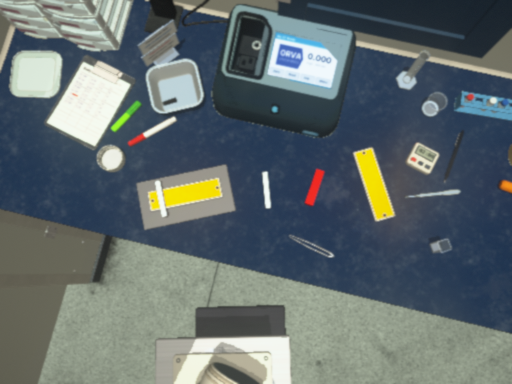

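```bash
cat > h.py <<'E'
import numpy as np,cv2
def ray(c,uv,z):
    V=np.array(c["view"]);R=V[:3,:3];t=V[:3,3]
    uv=np.atleast_2d(uv).astype(float)
    d=np.c_[(uv[:,0]-c["cx"])/c["fx"],(uv[:,1]-c["cy"])/c["fy"],np.ones(len(uv))]@R
    o=-R.T@t
    return o+d*((z-o[2])/d[:,2])[:,None]
def proj(c,P):
    V=np.array(c["view"]);q=np.atleast_2d(P)@V[:3,:3].T+V[:3,3]
    return np.c_[q[:,0]/q[:,2]*c["fx"]+c["cx"],q[:,1]/q[:,2]*c["fy"]+c["cy"]]
def masks(c):
    h=cv2.cvtColor(c["color"],cv2.COLOR_BGR2HSV)
    H,S,Vv=[h[...,i].astype(int) for i in range(3)]
    return {"yellow":((H>18)&(H<35)&(S>130)&(Vv>110)).astype(np.uint8),
            "white":((S<45)&(Vv>195)).astype(np.uint8),
            "red":(((H<6)|(H>174))&(S>150)&(Vv>90)).astype(np.uint8)}
def comps(c,m,z,amin=40):
    n,l,st,ce=cv2.connectedComponentsWithStats(m)
    for i in range(1,n):
        if st[i,4]<amin: continue
        k=cv2.findContours((l==i).astype(np.uint8),cv2.RETR_EXTERNAL,cv2.CHAIN_APPROX_NONE)[0][0][:,0]
        P=ray(c,k,z)[:,:2].astype(np.float32)
        if not(200<P[:,0].mean()<900 and abs(P[:,1].mean())<500): continue
        r=cv2.minAreaRect(P)
        b=cv2.boxPoints(r); e=b[1]-b[0]; f=b[2]-b[1]
        L=e if np.hypot(*e)>np.hypot(*f) else f
        yield dict(px=ce[i].round(1),area=st[i,4],c=np.round(r[0],1),size=np.round(sorted(r[1]),1),ang=round(float(np.degrees(np.arctan2(L[1],L[0]))%180),2),box=b)
E
python3 - <<'E'
from h import *
for n in("scene","top"):
    c=dict(np.load(f"{n}0.npz"))
    for k,m in masks(c).items():
        for z in {"yellow":(12,18),"white":(12,30),"red":(20,)}[k]:
            for o in comps(c,m,z):
                if o["size"][1]<220 : print(n,k,z,{a:b for a,b in o.items() if a!='box'})
E
```

```text
scene yellow 12 {'px': array([214. , 172.8]), 'area': np.int32(490), 'c': array([501.2,  77.1]), 'size': array([ 44.6, 142.4]), 'ang': 100.31}
scene yellow 12 {'px': array([348.3, 273.8]), 'area': np.int32(1539), 'c': array([ 507.6, -380. ]), 'size': array([ 43.7, 173.8]), 'ang': 14.28}
scene yellow 18 {'px': array([214. , 172.8]), 'area': np.int32(490), 'c': array([496.4,  69.2]), 'size': array([ 44.1, 141. ]), 'ang': 100.31}
scene yellow 18 {'px': array([348.3, 273.8]), 'area': np.int32(1539), 'c': array([ 502.8, -383.2]), 'size': array([ 43.2, 172. ]), 'ang': 14.28}
scene white 12 {'px': array([225.4,  98.5]), 'area': np.int32(411), 'c': array([815.5, 454.3]), 'size': array([125.3, 127.1]), 'ang': 176.89}
scene white 12 {'px': array([290.8, 122.6]), 'area': np.int32(98), 'c': array([845.3, 175.1]), 'size': array([ 69.5, 113.7]), 'ang': 100.88}
scene white 12 {'px': array([246.1, 142.1]), 'area': np.int32(96), 'c': array([668.3, 149.3]), 'size': array([20. , 89.7]), 'ang': 119.33}
scene white 12 {'px': array([193.5, 159.4]), 'area': np.int32(73), 'c': array([496.8, 167.8]), 'size':
[... 5612 characters left out ...]
, 'ang': 59.88}
top white 30 {'px': array([111.7, 158.4]), 'area': np.int32(326), 'c': array([585.7, 263. ]), 'size': array([48.4, 50.3]), 'ang': 115.95}
top white 30 {'px': array([266. , 189.7]), 'area': np.int32(167), 'c': array([ 497.2, -115.2]), 'size': array([11.4, 86.9]), 'ang': 3.73}
top white 30 {'px': array([160.5, 198.3]), 'area': np.int32(191), 'c': array([482.9, 141.9]), 'size': array([15.1, 88.8]), 'ang': 9.64}
top red 20 {'px': array([136.3, 139.6]), 'area': np.int32(89), 'c': array([635. , 206.8]), 'size': array([14.1, 42.2]), 'ang': 115.94}
top red 20 {'px': array([314.1, 187.1]), 'area': np.int32(332), 'c': array([ 502. , -233.2]), 'size': array([21.8, 92.2]), 'ang': 158.68}
```

```bash
cat >> h.py <<'E'
def rect(P):
    r=cv2.minAreaRect(P.astype(np.float32)); b=cv2.boxPoints(r); e=b[1]-b[0]; f=b[2]-b[1]
    L=e if np.hypot(*e)>np.hypot(*f) else f
    return np.array(r[0]),np.sort(r[1]),float(np.degrees(np.arctan2(L[1],L[0]))%180)
E
python3 - <<'E'
from h import *
for n in("scene","top"):
    c=dict(np.load(f"{n}0.npz"))
    m=masks(c)["yellow"]; k=np.argwhere(m)[:,::-1]
    P=ray(c,k,18)[:,:2]; s=(np.hypot(*(P-[490,90]).T)<130)
    ce,sz,a=rect(P[s]); print(n,"lower",ce,sz,a)
    u=np.array([np.cos(np.radians(a)),np.sin(np.radians(a))]);v=np.array([-u[1],u[0]])
    for q in ([482.8,141.6],): print("stick rel",(np.array(q)-ce)@u,(np.array(q)-ce)@v)
    v0,v1=(slice(130,240),slice(110,280)) 
    cv2.imwrite(f"pics/{n}_crop.png",cv2.resize(c["color"][130:240,110:290],None,fx=4,fy=4,interpolation=cv2.INTER_NEAREST))
    print([c["color"].shape], np.median(c["z_map"]))
E
```

```text
scene lower [493.62109375  85.54264832] [ 44.16099548 174.1512146 ] 100.1347427368164
stick rel 57.08678921269044 0.7881911061009514
[(384, 512, 3)] 922.9689
top lower [494.88415527  84.73965454] [ 42.6931572  171.93301392] 99.81619262695312
stick rel 58.08809935504216 2.2132346704182932
[(384, 512, 3)] 1243.1436
```

View pics/top_crop.png

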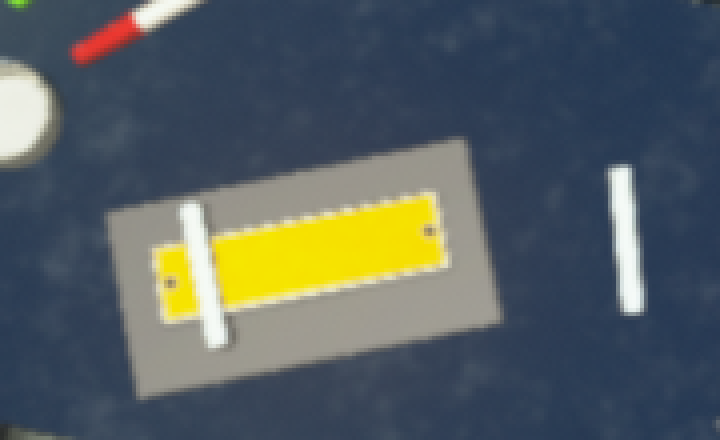

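View pics/scene_crop.png

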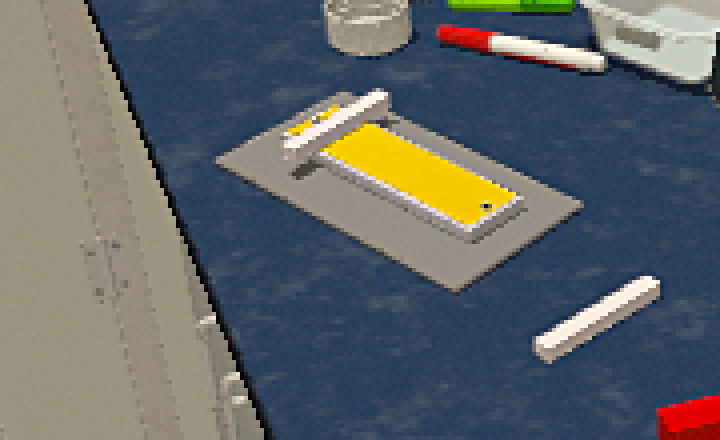

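The top crop shows the lower bar around (300,258), the first stick at (203,275) and the spare stick at (625,240). The scene crop agrees. Next is a helper that turns goals into move units.

```bash
cat > go.py <<'E'
import sys,numpy as np
from scipy.spatial.transform import Rotation as Ro
from workcell import observe
def plan(x,y,z,yaw):
    s=observe();R=np.array(s["eef_rot"]);p=np.array(s["eef_pos"])
    a=np.radians(yaw);X=np.array([np.cos(a),np.sin(a),0]);Y=np.array([0,0,-1.]);T=np.c_[X,Y,np.cross(X,Y)]
    d=R.T@(np.array([x,y,z])-p)/25; w=Ro.from_matrix(R.T@T).as_rotvec(degrees=True)/5
    print("d",d.round(3),"a",w.round(3),"|",p.round(1),"yaw",round(float(np.degrees(np.arctan2(R[1,0],R[0,0]))),2),"F",np.round(s["force"],1),"w",round(s["width"],3),"t",round(s["time"],2))
if __name__=="__main__": plan(*map(float,sys.argv[1:5]))
E
python3 go.py 500 -115.4 130 93.8
```

```text
d [-19.835   4.049 -20.415] a [-0.005 -4.562 -0.013] | [179.1 519.8 230.7] yaw 70.99 F [0.6 0.1 0.8] w 1.002 t 0.1
```

{"api": "arm_command", "payload": {"series": [{"dx": -19.8, "dy": 4.0, "dz": -20.4, "ay": -4.55}, {"dx": -19.8, "dy": 4.0, "dz": -20.4, "ay": -4.55}, {"dx": -19.8, "dy": 4.0, "dz": -20.4, "ay": -4.55}, {"dx": -19.8, "dy": 4.0, "dz": -20.4, "ay": -4.55}, {"dx": -19.8, "dy": 4.0, "dz": -20.4, "ay": -4.55}], "grip_force": 30}}

```text
$.series[0]: bad value
```

```bash
python3 go.py 500 -115.4 130 93.8
```

```text
d [-19.835   4.049 -20.415] a [-0.005 -4.562 -0.013] | [179.1 519.8 230.7] yaw 70.99 F [0.6 0.1 0.8] w 1.002 t 0.1
```

{"api": "arm_command", "payload": {"series": [{"dx": -19.8, "dy": 4.0, "dz": -20.4, "ax": 0, "ay": -4.55, "az": 0, "jaw": 1}, {"dx": -19.8, "dy": 4.0, "dz": -20.4, "ax": 0, "ay": -4.55, "az": 0, "jaw": 1}, {"dx": -19.8, "dy": 4.0, "dz": -20.4, "ax": 0, "ay": -4.55, "az": 0, "jaw": 1}, {"dx": -19.8, "dy": 4.0, "dz": -20.4, "ax": 0, "ay": -4.55, "az": 0, "jaw": 1}, {"dx": -19.8, "dy": 4.0, "dz": -20.4, "ax": 0, "ay": -4.55, "az": 0, "jaw": 1}], "grip_force": 30}}

```text
time: 0.52
eef_pos: [269.0, 341.5, 202.9]
eef_rot: [[-0.07, -0.001, -0.998], [0.998, -0.001, -0.07], [-0.001, -1.0, 0.001]]
force: [1.4, 0.1, 0.9]
width: 0.999
```

```bash
python3 go.py 500 -115.4 130 93.8
```

```text
d [-18.873   2.934  -7.946] a [-0.01   0.039 -0.015] | [269.  341.5 202.9] yaw 94.0 F [1.4 0.1 0.9] w 0.999 t 0.52
```

{"api": "arm_command", "payload": {"series": [{"dx": -18.9, "dy": 2.9, "dz": -7.95, "ax": 0, "ay": 0.04, "az": 0, "jaw": 1}, {"dx": -18.9, "dy": 2.9, "dz": -7.95, "ax": 0, "ay": 0.04, "az": 0, "jaw": 1}, {"dx": -18.9, "dy": 2.9, "dz": -7.95, "ax": 0, "ay": 0.04, "az": 0, "jaw": 1}, {"dx": -18.9, "dy": 2.9, "dz": -7.95, "ax": 0, "ay": 0.04, "az": 0, "jaw": 1}, {"dx": -18.9, "dy": 2.9, "dz": -7.95, "ax": 0, "ay": 0.04, "az": 0, "jaw": 1}]}}

```text
time: 0.93
eef_pos: [361.9, 156.9, 174.1]
eef_rot: [[-0.066, -0.001, -0.998], [0.998, -0.001, -0.066], [-0.001, -1.0, 0.001]]
force: [1.8, 0.9, 0.6]
width: 1.002
```

```bash
python3 go.py 500 -115.4 130 93.8
```

```text
d [-11.235   1.774  -4.789] a [-0.007  0.002 -0.014] | [361.9 156.9 174.1] yaw 93.81 F [1.8 0.9 0.6] w 1.002 t 0.93
```

{"api": "arm_command", "payload": {"series": [{"dx": -11.24, "dy": 1.8, "dz": -4.8, "ax": 0, "ay": 0, "az": 0, "jaw": 0.4}, {"dx": -11.24, "dy": 1.8, "dz": -4.8, "ax": 0, "ay": 0, "az": 0, "jaw": 0.4}, {"dx": -11.24, "dy": 1.8, "dz": -4.8, "ax": 0, "ay": 0, "az": 0, "jaw": 0.4}, {"dx": -11.24, "dy": 1.8, "dz": -4.8, "ax": 0, "ay": 0, "az": 0, "jaw": 0.4}, {"dx": -11.24, "dy": 1.8, "dz": -4.8, "ax": 0, "ay": 0, "az": 0, "jaw": 0.4}]}}

```text
time: 1.35
eef_pos: [454.9, -27.3, 143.8]
eef_rot: [[-0.066, -0.001, -0.998], [0.998, -0.001, -0.066], [-0.001, -1.0, 0.001]]
force: [0.7, 0.4, -0.3]
width: 0.7
```

```bash
python3 go.py 500 -115.4 60 93.8
```

```text
d [-3.631  3.356 -1.568] a [-0.007 -0.003 -0.013] | [454.9 -27.3 143.8] yaw 93.79 F [ 0.7  0.4 -0.3] w 0.7 t 1.35
```

{"api": "arm_command", "payload": {"series": [{"dx": -3.63, "dy": 3.36, "dz": -1.57, "ax": 0, "ay": 0, "az": 0, "jaw": 0}, {"dx": -3.63, "dy": 3.36, "dz": -1.57, "ax": 0, "ay": 0, "az": 0, "jaw": 0}, {"dx": -3.63, "dy": 3.36, "dz": -1.57, "ax": 0, "ay": 0, "az": 0, "jaw": 0}, {"dx": -3.63, "dy": 3.36, "dz": -1.57, "ax": 0, "ay": 0, "az": 0, "jaw": 0}, {"dx": -3.63, "dy": 3.36, "dz": -1.57, "ax": 0, "ay": 0, "az": 0, "jaw": 0}]}}

```text
time: 1.77
eef_pos: [499.3, -116.7, 57.5]
eef_rot: [[-0.063, -0.005, -0.998], [0.998, 0.0, -0.063], [0.001, -1.0, 0.005]]
force: [0.4, -0.5, 0.6]
width: 0.5
```

```bash
python3 go.py 500 -115.4 3 93.8
```

```text
d [ 0.048  2.179 -0.039] a [-0.052 -0.034  0.008] | [ 499.3 -116.7   57.5] yaw 93.63 F [ 0.4 -0.5  0.6] w 0.5 t 1.77
```

{"api": "arm_command", "payload": {"series": [{"dx": 0.04, "dy": 0.7, "dz": -0.04, "ax": 0, "ay": 0, "az": 0, "jaw": 0}, {"dx": 0.04, "dy": 1.3, "dz": -0.04, "ax": 0, "ay": 0, "az": 0, "jaw": 0}, {"dx": 0.04, "dy": 1.7, "dz": -0.04, "ax": 0, "ay": 0, "az": 0, "jaw": 0}, {"dx": 0.04, "dy": 2.0, "dz": -0.04, "ax": 0, "ay": 0, "az": 0, "jaw": 0}, {"dx": 0.04, "dy": 2.08, "dz": -0.04, "ax": 0, "ay": 0, "az": 0, "jaw": 0}]}}

```text
time: 2.18
eef_pos: [499.5, -114.6, 5.3]
eef_rot: [[-0.064, -0.005, -0.998], [0.998, 0.001, -0.064], [0.001, -1.0, 0.005]]
force: [0.2, 0.3, -0.4]
width: 0.499
```

```bash
python3 go.py 500 -115.4 3 93.8
python3 - <<'E'
from h import *
from workcell import viewer
c=viewer.capture("scene"); cv2.imwrite("pics/s1.png",cv2.resize(c["color"][120:260,180:360],None,fx=4,fy=4))
E
```

```text
d [-0.035  0.093 -0.017] a [-0.059 -0.023  0.013] | [ 499.5 -114.6    5.3] yaw 93.69 F [ 0.2  0.3 -0.4] w 0.499 t 2.18
```

View pics/s1.png

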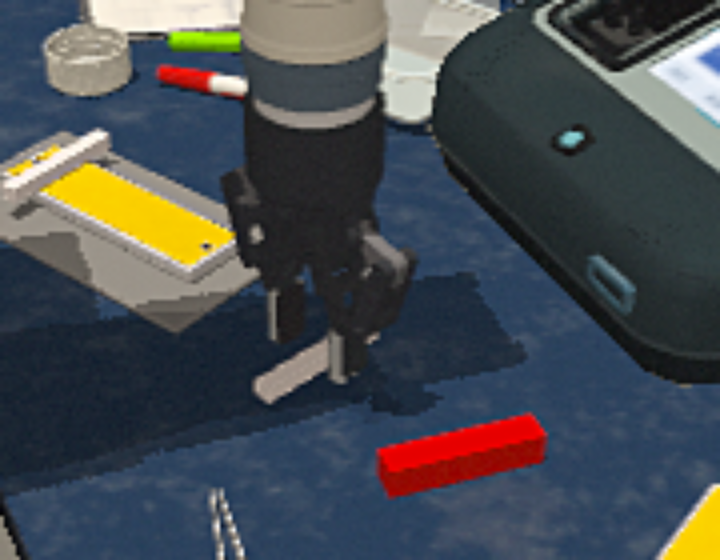

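The picture shows the open fingers on either side of the spare stick, around crop (310,365), so I close.

{"api": "arm_command", "payload": {"series": [{"dx": -0.03, "dy": 0.1, "dz": -0.02, "ax": -0.06, "ay": -0.02, "az": 0, "jaw": 0}, {"dx": -0.03, "dy": 0.1, "dz": -0.02, "ax": -0.06, "ay": -0.02, "az": 0, "jaw": -0.4}, {"dx": -0.03, "dy": 0.1, "dz": -0.02, "ax": -0.06, "ay": -0.02, "az": 0, "jaw": -0.8}, {"dx": -0.03, "dy": 0.1, "dz": -0.02, "ax": -0.06, "ay": -0.02, "az": 0, "jaw": -1}, {"dx": -0.03, "dy": 0.1, "dz": -0.02, "ax": -0.06, "ay": -0.02, "az": 0, "jaw": -1}], "grip_force": 30}}

```text
time: 2.65
eef_pos: [500.6, -115.5, 3.7]
eef_rot: [[-0.066, 0.001, -0.998], [0.998, 0.001, -0.066], [0.001, -1.0, -0.001]]
force: [-1.0, 0.5, 6.2]
width: 0.127
```

{"api": "arm_command", "payload": {"series": [{"dx": 0, "dy": 0, "dz": 0, "ax": 0, "ay": 0, "az": 0, "jaw": -1}, {"dx": 0, "dy": 0, "dz": 0, "ax": 0, "ay": 0, "az": 0, "jaw": -1}, {"dx": 0, "dy": 0, "dz": 0, "ax": 0, "ay": 0, "az": 0, "jaw": -1}]}}

```text
time: 2.9
eef_pos: [500.6, -115.6, 3.7]
eef_rot: [[-0.066, 0.001, -0.998], [0.998, 0.001, -0.066], [0.001, -1.0, -0.001]]
force: [0.6, 0.1, -0.5]
width: 0.125
```

```bash
python3 go.py 504.3 28 60 99.9
```

```text
d [ 5.723 -2.246 -0.529] a [ 0.016 -1.225  0.006] | [ 500.6 -115.6    3.7] yaw 93.77 F [ 0.6  0.1 -0.5] w 0.125 t 2.9
```

{"api": "arm_command", "payload": {"series": [{"dx": 0, "dy": -0.6, "dz": 0, "ax": 0, "ay": 0, "az": 0, "jaw": -1}, {"dx": 0, "dy": -1.5, "dz": 0, "ax": 0, "ay": 0, "az": 0, "jaw": -1}, {"dx": 0, "dy": -2.25, "dz": 0, "ax": 0, "ay": 0, "az": 0, "jaw": -1}, {"dx": 0.5, "dy": -2.6, "dz": 0, "ax": 0, "ay": 0, "az": 0, "jaw": -1}, {"dx": 1.5, "dy": -2.6, "dz": -0.1, "ax": 0, "ay": 0, "az": 0, "jaw": -1}]}}

```text
time: 3.32
eef_pos: [501.7, -79.3, 70.6]
eef_rot: [[-0.063, 0.005, -0.998], [0.998, -0.001, -0.063], [-0.001, -1.0, -0.005]]
force: [0.4, 0.3, -1.3]
width: 0.124
```

```bash
python3 go.py 504.3 28 62 99.9
python3 - <<'E'
from h import *
from workcell import viewer
c=viewer.capture("scene"); cv2.imwrite("pics/s2.png",cv2.resize(c["color"][120:260,180:360],None,fx=4,fy=4))
E
```

```text
d [ 4.278  0.339 -0.373] a [ 0.051 -1.258 -0.016] | [501.7 -79.3  70.6] yaw 93.61 F [ 0.4  0.3 -1.3] w 0.124 t 3.32
```

View pics/s2.png

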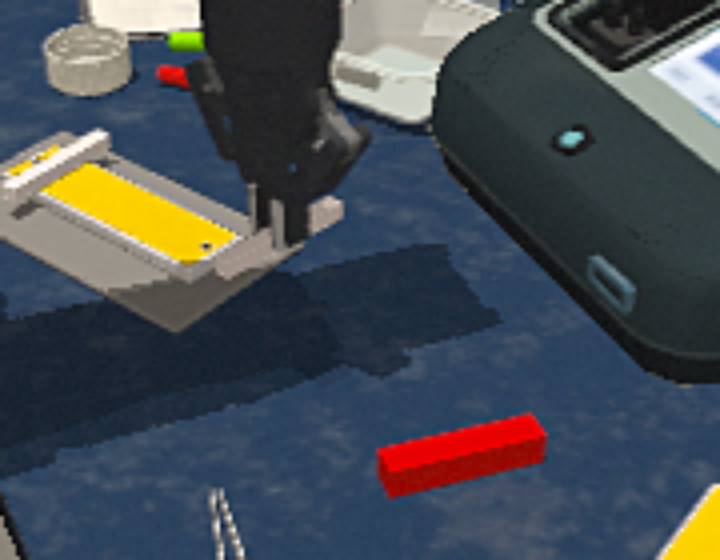

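The picture shows the stick held level in the jaws, around crop (280,235), with the lower bar and first stick unmoved. Next I move above the placing spot.

{"api": "arm_command", "payload": {"series": [{"dx": 1.4, "dy": 0.1, "dz": -0.1, "ax": 0.03, "ay": -0.4, "az": 0, "jaw": -1}, {"dx": 2.7, "dy": 0.2, "dz": -0.25, "ax": 0.05, "ay": -0.9, "az": -0.02, "jaw": -1}, {"dx": 3.8, "dy": 0.34, "dz": -0.35, "ax": 0.05, "ay": -1.26, "az": -0.02, "jaw": -1}, {"dx": 4.28, "dy": 0.34, "dz": -0.37, "ax": 0.05, "ay": -1.26, "az": -0.02, "jaw": -1}, {"dx": 4.28, "dy": 0.34, "dz": -0.37, "ax": 0.05, "ay": -1.26, "az": -0.02, "jaw": -1}]}}

```text
time: 3.78
eef_pos: [501.8, 35.5, 60.7]
eef_rot: [[-0.177, -0.003, -0.984], [0.984, 0.004, -0.177], [0.004, -1.0, 0.003]]
force: [-0.4, -0.6, 0.0]
width: 0.127
```

{"api": "arm_command", "payload": {"series": [{"dx": 0, "dy": 0, "dz": 0, "ax": 0, "ay": 0, "az": 0, "jaw": -1}]}}

```text
time: 3.87
eef_pos: [501.6, 35.9, 60.5]
eef_rot: [[-0.178, -0.004, -0.984], [0.984, 0.004, -0.178], [0.004, -1.0, 0.003]]
force: [0.0, 0.7, -0.3]
width: 0.129
```

```bash
python3 go.py 504.3 28 24 99.9
python3 - <<'E'
from h import *
from workcell import viewer
for n in("scene","top"):
    c=viewer.capture(n); cv2.imwrite(f"pics/{n}3.png",cv2.resize(c["color"][110:250,130:310],None,fx=4,fy=4)); np.savez(f"{n}3.npz",**c)
E
```

```text
d [-0.335  1.459 -0.054] a [-0.035  0.07   0.048] | [501.6  35.9  60.5] yaw 100.25 F [ 0.   0.7 -0.3] w 0.129 t 3.87
```

View pics/scene3.png

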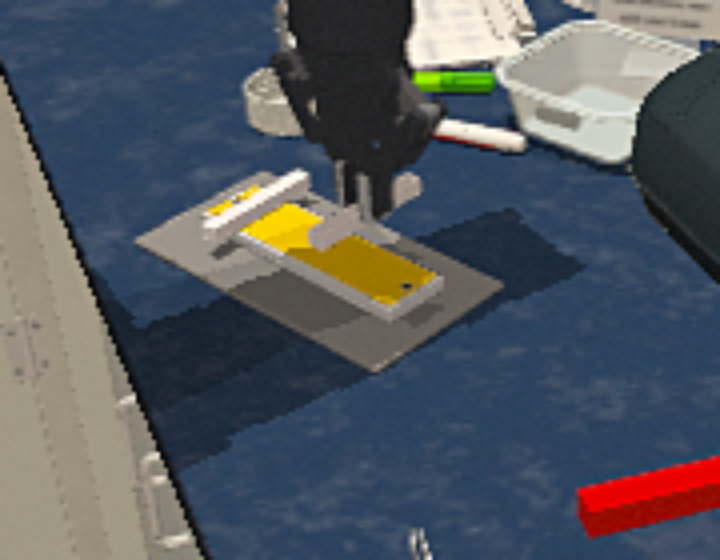

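View pics/top3.png

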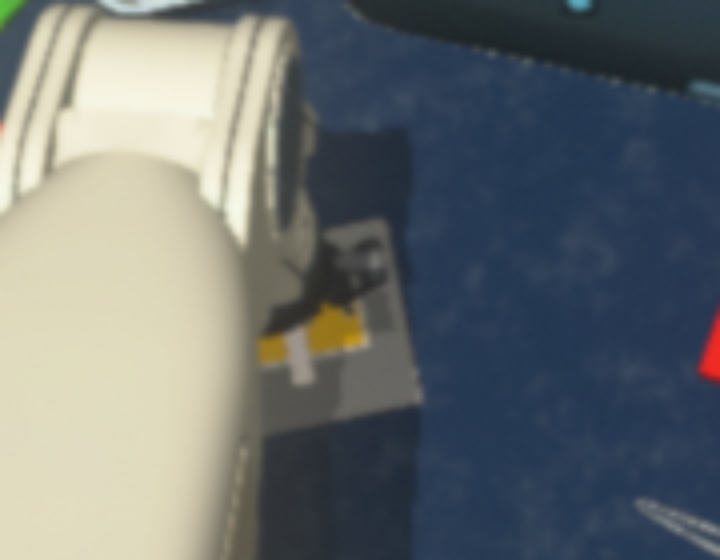

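{"api": "arm_command", "payload": {"series": [{"dx": -0.2, "dy": 0.4, "dz": -0.06, "ax": -0.03, "ay": 0.07, "az": 0.04, "jaw": -1}, {"dx": -0.32, "dy": 0.9, "dz": -0.07, "ax": -0.03, "ay": 0.07, "az": 0.05, "jaw": -1}, {"dx": -0.32, "dy": 1.2, "dz": -0.07, "ax": -0.03, "ay": 0.07, "az": 0.05, "jaw": -1}, {"dx": -0.32, "dy": 1.3, "dz": -0.07, "ax": -0.03, "ay": 0.07, "az": 0.05, "jaw": -1}, {"dx": -0.32, "dy": 1.3, "dz": -0.07, "ax": -0.03, "ay": 0.07, "az": 0.05, "jaw": -1}]}}

```text
time: 4.38
eef_pos: [504.2, 27.2, 27.5]
eef_rot: [[-0.169, -0.002, -0.986], [0.986, 0.0, -0.169], [0.0, -1.0, 0.002]]
force: [-1.1, 0.2, -0.1]
width: 0.13
```

```bash
python3 go.py 504.9 28 21.7 99.9
```

```text
d [ 0.027  0.23  -0.035] a [-0.021 -0.03   0.005] | [504.2  27.2  27.5] yaw 99.75 F [-1.1  0.2 -0.1] w 0.13 t 4.38
```

{"api": "arm_command", "payload": {"series": [{"dx": 0.03, "dy": 0.08, "dz": -0.03, "ax": -0.02, "ay": -0.03, "az": 0, "jaw": -1}, {"dx": 0.03, "dy": 0.13, "dz": -0.03, "ax": -0.02, "ay": -0.03, "az": 0, "jaw": -1}, {"dx": 0.03, "dy": 0.16, "dz": -0.03, "ax": -0.02, "ay": -0.03, "az": 0, "jaw": -1}, {"dx": 0.03, "dy": 0.18, "dz": -0.03, "ax": -0.02, "ay": -0.03, "az": 0, "jaw": -1}, {"dx": 0.03, "dy": 0.18, "dz": -0.03, "ax": -0.02, "ay": -0.03, "az": 0, "jaw": -1}]}}

```text
time: 4.8
eef_pos: [504.8, 28.1, 23.1]
eef_rot: [[-0.172, 0.0, -0.985], [0.985, 0.0, -0.172], [0.0, -1.0, -0.0]]
force: [-0.3, 0.2, -0.4]
width: 0.127
```

```bash
python3 go.py 504.9 28 21.7 99.9
```

```text
d [-0.006  0.055 -0.003] a [0.001 0.002 0.005] | [504.8  28.1  23.1] yaw 99.91 F [-0.3  0.2 -0.4] w 0.127 t 4.8
```

{"api": "arm_command", "payload": {"series": [{"dx": 0, "dy": 0.02, "dz": 0, "ax": 0, "ay": 0, "az": 0, "jaw": -1}, {"dx": 0, "dy": 0.04, "dz": 0, "ax": 0, "ay": 0, "az": 0, "jaw": -1}, {"dx": 0, "dy": 0.06, "dz": 0, "ax": 0, "ay": 0, "az": 0, "jaw": -1}, {"dx": 0, "dy": 0.06, "dz": 0, "ax": 0, "ay": 0, "az": 0, "jaw": -1}]}}

```text
time: 5.13
eef_pos: [504.9, 28.2, 21.7]
eef_rot: [[-0.172, 0.0, -0.985], [0.985, 0.0, -0.172], [0.0, -1.0, -0.0]]
force: [-1.4, 0.8, 1.4]
width: 0.129
```

{"api": "arm_command", "payload": {"series": [{"dx": 0, "dy": 0.01, "dz": 0, "ax": 0, "ay": 0, "az": 0, "jaw": -1}, {"dx": 0, "dy": 0.01, "dz": 0, "ax": 0, "ay": 0, "az": 0, "jaw": -1}]}}

```text
time: 5.3
eef_pos: [504.9, 28.2, 21.7]
eef_rot: [[-0.172, 0.001, -0.985], [0.985, 0.0, -0.172], [0.0, -1.0, -0.001]]
force: [-2.1, -0.4, 5.7]
width: 0.13
```

{"api": "arm_command", "payload": {"series": [{"dx": 0, "dy": -0.01, "dz": 0, "ax": 0, "ay": 0, "az": 0, "jaw": -0.7}, {"dx": 0, "dy": -0.01, "dz": 0, "ax": 0, "ay": 0, "az": 0, "jaw": -0.6}, {"dx": 0, "dy": -0.01, "dz": 0, "ax": 0, "ay": 0, "az": 0, "jaw": -0.4}, {"dx": 0, "dy": -0.01, "dz": 0, "ax": 0, "ay": 0, "az": 0, "jaw": -0.3}, {"dx": 0, "dy": -0.01, "dz": 0, "ax": 0, "ay": 0, "az": 0, "jaw": -0.3}]}}

```text
time: 5.72
eef_pos: [504.9, 28.2, 21.9]
eef_rot: [[-0.172, 0.0, -0.985], [0.985, 0.0, -0.172], [0.0, -1.0, -0.0]]
force: [0.3, 0.1, -0.0]
width: 0.346
```

{"api": "arm_command", "payload": {"series": [{"dx": 0, "dy": -0.4, "dz": 0, "ax": 0, "ay": 0, "az": 0, "jaw": -0.3}, {"dx": 0, "dy": -1.2, "dz": 0, "ax": 0, "ay": 0, "az": 0, "jaw": -0.3}, {"dx": 0, "dy": -2.5, "dz": 0, "ax": 0, "ay": 0, "az": 0, "jaw": 0}, {"dx": 0, "dy": -4, "dz": 0, "ax": 0, "ay": 0, "az": 0, "jaw": 0.4}, {"dx": -1, "dy": -4, "dz": 0, "ax": 0, "ay": 0, "az": 0, "jaw": 0.6}]}}

```text
time: 6.13
eef_pos: [511.2, 5.4, 128.1]
eef_rot: [[-0.175, 0.009, -0.985], [0.985, 0.0, -0.175], [-0.001, -1.0, -0.008]]
force: [1.5, -0.2, -0.5]
width: 0.761
```

```bash
python3 go.py 507.8 -380.2 100 104.3
```

```text
d [-15.159   1.118   2.845] a [ 0.096 -0.843 -0.018] | [511.2   5.4 128.1] yaw 100.09 F [ 1.5 -0.2 -0.5] w 0.761 t 6.13
```

{"api": "arm_command", "payload": {"series": [{"dx": -15.2, "dy": 1.1, "dz": 2.8, "ax": 0.1, "ay": -0.85, "az": 0, "jaw": 0.8}, {"dx": -15.2, "dy": 1.1, "dz": 2.8, "ax": 0.1, "ay": -0.85, "az": 0, "jaw": 0.8}, {"dx": -15.2, "dy": 1.1, "dz": 2.8, "ax": 0.1, "ay": -0.85, "az": 0, "jaw": 0.8}, {"dx": -15.2, "dy": 1.1, "dz": 2.8, "ax": 0.1, "ay": -0.85, "az": 0, "jaw": 0.8}, {"dx": -15.2, "dy": 1.1, "dz": 2.8, "ax": 0.1, "ay": -0.85, "az": 0, "jaw": 0.8}]}}

```text
time: 6.55
eef_pos: [508.7, -206.4, 110.3]
eef_rot: [[-0.248, 0.0, -0.969], [0.969, -0.002, -0.248], [-0.002, -1.0, 0.0]]
force: [0.7, 0.8, -0.4]
width: 0.899
```

```bash
python3 go.py 507.8 -380.2 100 104.3
```

```text
d [-6.724  0.423  1.759] a [-0.002  0.011 -0.02 ] | [ 508.7 -206.4  110.3] yaw 104.35 F [ 0.7  0.8 -0.4] w 0.899 t 6.55
```

{"api": "arm_command", "payload": {"series": [{"dx": -1.6, "dy": 0.1, "dz": 0.4, "ax": 0, "ay": 0, "az": 0, "jaw": 0.8}, {"dx": -3.2, "dy": 0.2, "dz": 0.9, "ax": 0, "ay": 0, "az": 0, "jaw": 0.8}, {"dx": -4.8, "dy": 0.4, "dz": 1.3, "ax": 0, "ay": 0, "az": 0, "jaw": 0.8}, {"dx": -6.1, "dy": 0.42, "dz": 1.6, "ax": 0, "ay": 0, "az": 0, "jaw": 0.8}, {"dx": -6.72, "dy": 0.42, "dz": 1.76, "ax": 0, "ay": 0, "az": 0, "jaw": 0.8}]}}

```text
time: 6.97
eef_pos: [507.1, -384.5, 99.1]
eef_rot: [[-0.245, -0.0, -0.97], [0.97, -0.002, -0.245], [-0.002, -1.0, 0.001]]
force: [-0.3, -0.0, 0.3]
width: 0.904
```

```bash
python3 go.py 507.8 -380.2 0 104.3
python3 - <<'E'
from h import *
from workcell import viewer
for n in("scene","top"):
    c=viewer.capture(n); cv2.imwrite(f"pics/{n}4.png",cv2.resize(c["color"][130:240,110:290],None,fx=4,fy=4,interpolation=cv2.INTER_NEAREST)); np.savez(f"{n}4.npz",**c)
    M=masks(c); k=np.argwhere(M["yellow"])[:,::-1]
    P=ray(c,k,18)[:,:2]; s=(np.hypot(*(P-[490,90]).T)<130)
    ce,sz,a=rect(P[s]); print(n,"lower",ce,sz,a)
    u=np.array([np.cos(np.radians(a)),np.sin(np.radians(a))]);v=np.array([-u[1],u[0]])
    for o in comps(c,M["white"],30):
        if 60<o["size"][1]<110 and o["size"][0]<25: print({q:w for q,w in o.items() if q!='box'},"rel",(o["c"]-ce)@u,(o["c"]-ce)@v)
E
```

```text
d [ 0.169  3.963 -0.074] a [-0.008 -0.024 -0.025] | [ 507.1 -384.5   99.1] yaw 104.18 F [-0.3 -0.   0.3] w 0.904 t 6.97
scene lower [493.73446655  85.56917572] [ 43.83305359 174.16294861] 100.10334014892578
{'px': array([347. , 137.5]), 'area': np.int32(48), 'c': array([889.4, -41.5]), 'size': array([22.8, 62.1]), 'ang': 40.03} rel -194.50798591162518 -367.23893202236485
{'px': array([246.3, 142.2]), 'area': np.int32(101), 'c': array([648.4, 123.2]), 'size': array([20.3, 87. ]), 'ang': 117.57} rel 9.915216453674725 -158.8684822586912
{'px': array([193.2, 159.5]), 'area': np.int32(77), 'c': array([482.1, 144.9]), 'size': array([19. , 88.7]), 'ang': 12.06} rel 60.45174456367387 1.0459927790215373
top lower [494.76467896  85.27613068] [ 42.71680069 171.73074341] 100.11904907226562
{'px': array([158.7, 126.7]), 'area': np.int32(145), 'c': array([664.4, 145.9]), 'size': array([11.3, 84.3]), 'ang': 119.26} rel 29.876940489078475 -177.647865466508
{'px': array([160.4, 198.5]), 'area': np.int32(177), 'c': array([482.9, 141.8]), 'size': array([15.1, 88.7]), 'ang': 9.4} rel 57.72918374858845 1.7492151825736013
```

View pics/top4.png

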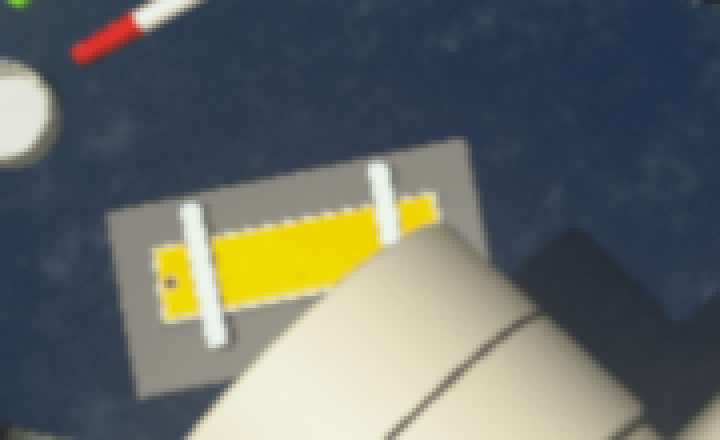

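View pics/scene4.png

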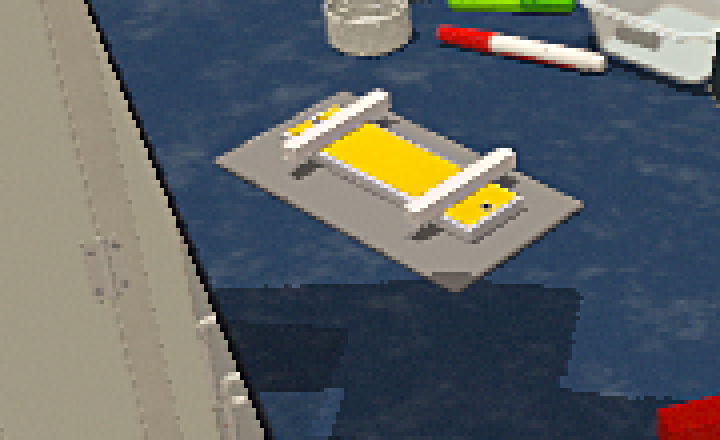

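Both pictures show the second stick across the bar near its open end, at top crop (383,205) and scene crop (463,182). I'll check the symmetry numerically.

Run:
```python
from h import *
ce=np.array([494.2,85.3]);a=np.radians(100.0);u=np.array([np.cos(a),np.sin(a)]);v=np.array([-u[1],u[0]])
for n in("scene","top"):
    c=dict(np.load(f"{n}4.npz")); 
    g=c["color"].min(2)
    for th in (170,190,210):
        k=np.argwhere(g>th)[:,::-1]; P=ray(c,k,30)[:,:2]-ce; U=P@u;W=P@v
        for s0 in(58,-58):
            out=[]
            for lo,hi in((-43,-28),(28,43),(-15,15)):
                q=(abs(U-s0)<12)&(W>lo)&(W<hi); out.append((int(q.sum()),round(float(U[q].mean()),1) if q.any() else None))
            q=(abs(U-s0)<12)&(abs(W)<60)
            print(n,th,s0,out,"W",W[q].min().round(1),W[q].max().round(1))
```

```text
scene 170 58 [(14, 59.1), (17, 58.1), (26, 58.0)] W -42.7 55.3
scene 170 -58 [(15, -58.8), (19, -57.1), (30, -58.6)] W -44.6 45.1
scene 190 58 [(13, 58.8), (15, 57.3), (24, 57.3)] W -42.5 45.7
scene 190 -58 [(14, -58.3), (18, -57.3), (30, -58.6)] W -44.6 45.1
scene 210 58 [(11, 57.8), (13, 56.6), (22, 57.3)] W -42.5 45.7
scene 210 -58 [(12, -59.2), (15, -57.5), (26, -59.0)] W -43.0 43.6
top 170 58 [(31, 58.5), (33, 56.3), (62, 57.3)] W -43.6 45.7
top 170 -58 [(32, -58.7), (52, -56.5), (43, -58.2)] W -46.2 60.0
top 190 58 [(27, 59.3), (28, 56.9), (54, 57.9)] W -43.1 45.2
top 190 -58 [(28, -57.9), (0, None), (37, -58.1)] W -44.7 60.0
top 210 58 [(23, 58.8), (26, 56.9), (44, 57.3)] W -42.6 43.8
top 210 -58 [(25, -58.0), (0, None), (27, -58.2)] W -44.2 4.1
```

The second stick sits about 58.3 mm from the centre and the first about 57.8 mm, so they match. Next is the upper bar.

{"api": "arm_command", "payload": {"series": [{"dx": 0.17, "dy": 1.0, "dz": -0.07, "ax": 0, "ay": -0.02, "az": -0.02, "jaw": 0.8}, {"dx": 0.17, "dy": 2.0, "dz": -0.07, "ax": 0, "ay": -0.02, "az": -0.02, "jaw": 0.8}, {"dx": 0.17, "dy": 2.8, "dz": -0.07, "ax": 0, "ay": -0.02, "az": -0.02, "jaw": 0.8}, {"dx": 0.17, "dy": 3.2, "dz": -0.07, "ax": 0, "ay": -0.02, "az": -0.02, "jaw": 0.8}, {"dx": 0.17, "dy": 3.3, "dz": -0.07, "ax": 0, "ay": -0.02, "az": -0.02, "jaw": 0.8}]}}

```text
time: 7.48
eef_pos: [507.1, -377.2, 14.7]
eef_rot: [[-0.247, -0.003, -0.969], [0.969, 0.002, -0.247], [0.003, -1.0, 0.002]]
force: [-1.1, 1.0, 0.3]
width: 0.898
```

```bash
python3 go.py 507.8 -380.2 0 104.3
python3 - <<'E'
from h import *
from workcell import viewer
c=viewer.capture("scene"); cv2.imwrite("pics/s5.png",cv2.resize(c["color"][200:340,270:450],None,fx=4,fy=4))
E
```

```text
d [-0.125  0.589  0.001] a [-0.027 -0.001  0.036] | [ 507.1 -377.2   14.7] yaw 104.29 F [-1.1  1.   0.3] w 0.898 t 7.48
```

View pics/s5.png

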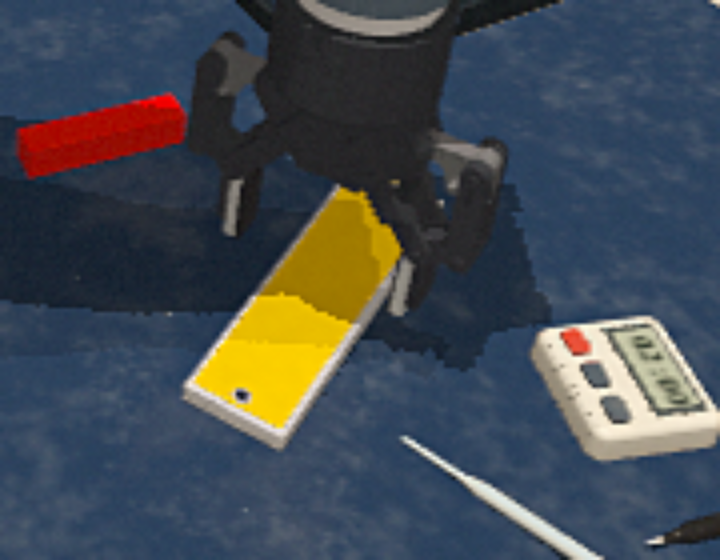

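The fingers straddle the bar's middle, left finger at crop (232,205) and right at (400,285), both still clear of it. I lower the rest of the way and check before closing.

{"api": "arm_command", "payload": {"series": [{"dx": -0.12, "dy": 0.2, "dz": 0, "ax": -0.03, "ay": 0, "az": 0.03, "jaw": 0.8}, {"dx": -0.12, "dy": 0.4, "dz": 0, "ax": -0.03, "ay": 0, "az": 0.03, "jaw": 0.8}, {"dx": -0.12, "dy": 0.55, "dz": 0, "ax": -0.03, "ay": 0, "az": 0.03, "jaw": 0.7}, {"dx": -0.12, "dy": 0.59, "dz": 0, "ax": -0.03, "ay": 0, "az": 0.03, "jaw": 0.6}, {"dx": -0.12, "dy": 0.59, "dz": 0, "ax": -0.03, "ay": 0, "az": 0.03, "jaw": 0.5}]}}

```text
time: 7.95
eef_pos: [508.2, -380.6, 0.9]
eef_rot: [[-0.247, 0.001, -0.969], [0.969, -0.0, -0.247], [-0.001, -1.0, -0.001]]
force: [1.0, -0.2, -0.5]
width: 0.748
```

```bash
python3 go.py 507.8 -380.2 0 104.3
python3 - <<'E'
from h import *
from workcell import viewer
c=viewer.capture("scene"); cv2.imwrite("pics/s6.png",cv2.resize(c["color"][200:340,270:450],None,fx=4,fy=4))
E
```

```text
d [0.019 0.036 0.013] a [ 0.012 -0.002 -0.007] | [ 508.2 -380.6    0.9] yaw 104.29 F [ 1.  -0.2 -0.5] w 0.748 t 7.95
```

View pics/s6.png

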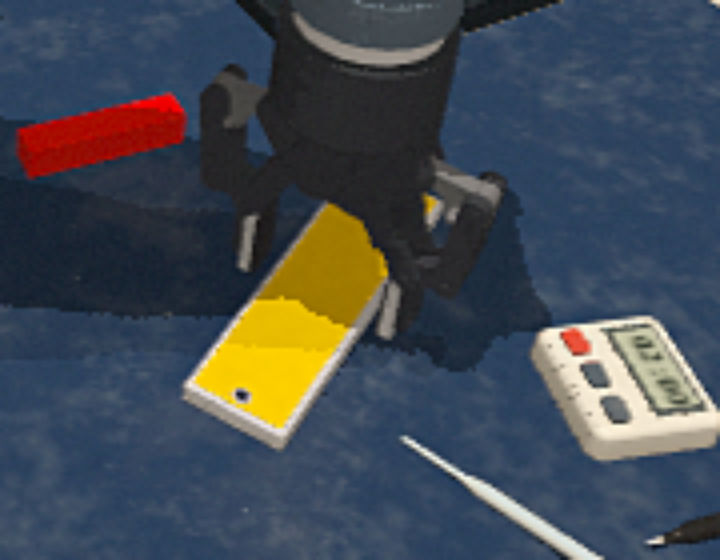

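The fingers are down beside the bar's edges at crop (245,240) and (388,305). I close gently.

{"api": "arm_command", "payload": {"series": [{"dx": 0.02, "dy": 0.04, "dz": 0, "ax": 0, "ay": 0, "az": 0, "jaw": 0.3}, {"dx": 0.02, "dy": 0.04, "dz": 0, "ax": 0, "ay": 0, "az": 0, "jaw": 0.2}, {"dx": 0.02, "dy": 0.04, "dz": 0, "ax": 0, "ay": 0, "az": 0, "jaw": 0.1}, {"dx": 0.02, "dy": 0.04, "dz": 0, "ax": 0, "ay": 0, "az": 0, "jaw": -0.2}, {"dx": 0.02, "dy": 0.04, "dz": 0, "ax": 0, "ay": 0, "az": 0, "jaw": -0.5}], "grip_force": 60}}

```text
time: 8.42
eef_pos: [508.2, -380.3, 0.7]
eef_rot: [[-0.247, 0.002, -0.969], [0.969, -0.001, -0.247], [-0.001, -1.0, -0.001]]
force: [-1.2, 1.9, 6.2]
width: 0.567
```

{"api": "arm_command", "payload": {"series": [{"dx": 0, "dy": 0, "dz": 0, "ax": 0, "ay": 0, "az": 0, "jaw": -1}, {"dx": 0, "dy": 0, "dz": 0, "ax": 0, "ay": 0, "az": 0, "jaw": -1}, {"dx": 0, "dy": 0, "dz": 0, "ax": 0, "ay": 0, "az": 0, "jaw": -1}, {"dx": 0, "dy": 0, "dz": 0, "ax": 0, "ay": 0, "az": 0, "jaw": -1}]}}

```text
time: 8.75
eef_pos: [508.2, -380.2, 0.8]
eef_rot: [[-0.247, 0.002, -0.969], [0.969, -0.001, -0.247], [-0.001, -1.0, -0.001]]
force: [-1.1, 0.5, 2.7]
width: 0.564
```

```bash
python3 go.py 508 -380.5 0 104.3
```

```text
d [-0.009  0.03   0.012] a [ 0.016 -0.002 -0.015] | [ 508.2 -380.2    0.8] yaw 104.29 F [-1.1  0.5  2.7] w 0.564 t 8.75
```

{"api": "arm_command", "payload": {"series": [{"dx": 0, "dy": -0.2, "dz": 0, "ax": 0, "ay": 0, "az": 0, "jaw": -1}, {"dx": 0, "dy": -0.7, "dz": 0, "ax": 0, "ay": 0, "az": 0, "jaw": -1}, {"dx": 0, "dy": -1.6, "dz": 0, "ax": 0, "ay": 0, "az": 0, "jaw": -1}, {"dx": 0, "dy": -2.6, "dz": 0, "ax": 0, "ay": 0, "az": 0, "jaw": -1}, {"dx": 0, "dy": -3.6, "dz": 0, "ax": 0, "ay": 0, "az": 0, "jaw": -1}]}}

```text
time: 9.17
eef_pos: [507.7, -379.8, 91.3]
eef_rot: [[-0.247, 0.001, -0.969], [0.969, 0.0, -0.247], [-0.0, -1.0, -0.001]]
force: [0.2, -0.5, -3.4]
width: 0.563
```

```bash
python3 go.py 470 -380 150 139
python3 - <<'E'
from h import *
from workcell import viewer
c=viewer.capture("scene"); cv2.imwrite("pics/s7.png",cv2.resize(c["color"][180:320,250:430],None,fx=4,fy=4))
E
```

```text
d [ 0.365 -2.349  1.462] a [ 6.000e-03 -6.942e+00 -2.000e-03] | [ 507.7 -379.8   91.3] yaw 104.29 F [ 0.2 -0.5 -3.4] w 0.563 t 9.17
```

View pics/s7.png

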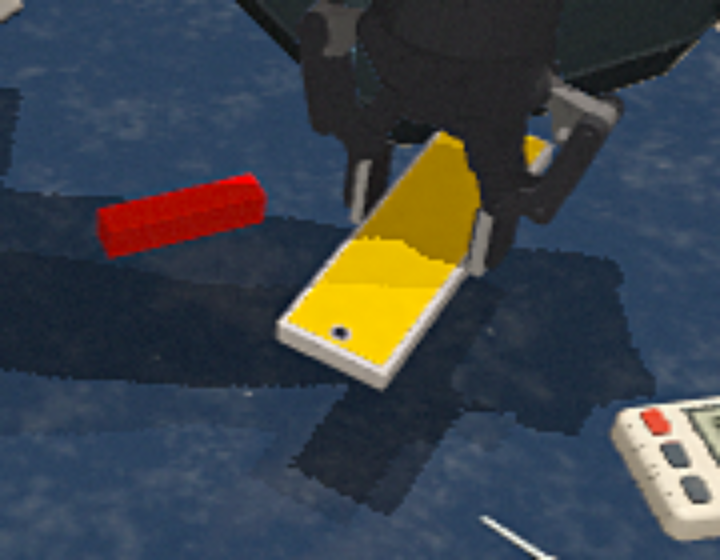

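The bar is held level, with its near end at crop (335,350). I carry it over, turning as it goes.

{"api": "arm_command", "payload": {"series": [{"dx": 0.3, "dy": -0.6, "dz": 0.4, "ax": 0, "ay": -1, "az": 0, "jaw": -1}, {"dx": 0.6, "dy": -1.2, "dz": 0.8, "ax": 0, "ay": -2.2, "az": 0, "jaw": -1}, {"dx": 1.5, "dy": -1.6, "dz": 1.2, "ax": 0, "ay": -3.4, "az": 0, "jaw": -1}, {"dx": 2.7, "dy": -1.6, "dz": 1.0, "ax": 0, "ay": -4.6, "az": 0, "jaw": -1}, {"dx": 3.9, "dy": -1.6, "dz": 0.7, "ax": 0, "ay": -5.8, "az": 0, "jaw": -1}]}}

```text
time: 9.63
eef_pos: [467.2, -290.9, 136.8]
eef_rot: [[-0.688, 0.007, -0.726], [0.726, -0.006, -0.688], [-0.009, -1.0, -0.001]]
force: [0.1, 0.6, -2.3]
width: 0.564
```

```bash
python3 go.py 494.3 85.3 120 189.9
```

```text
d [ 10.182   0.591 -11.135] a [ -0.041 -11.288  -0.096] | [ 467.2 -290.9  136.8] yaw 133.46 F [ 0.1  0.6 -2.3] w 0.564 t 9.63
```

{"api": "arm_command", "payload": {"series": [{"dx": 0.9, "dy": 0, "dz": -1.0, "ax": 0, "ay": -1.2, "az": 0, "jaw": -1}, {"dx": 1.8, "dy": 0, "dz": -2.0, "ax": 0, "ay": -2.4, "az": 0, "jaw": -1}, {"dx": 2.7, "dy": 0.1, "dz": -3.0, "ax": 0, "ay": -3.6, "az": 0, "jaw": -1}, {"dx": 3.6, "dy": 0.2, "dz": -4.0, "ax": 0, "ay": -4.8, "az": 0, "jaw": -1}, {"dx": 4.5, "dy": 0.2, "dz": -5.0, "ax": 0, "ay": -6.0, "az": 0, "jaw": -1}]}}

```text
time: 10.05
eef_pos: [480.1, -121.6, 130.5]
eef_rot: [[-0.96, 0.006, -0.28], [0.28, -0.006, -0.96], [-0.007, -1.0, 0.004]]
force: [1.1, 0.5, -2.3]
width: 0.563
```

```bash
python3 go.py 494.3 85.3 120 189.9
```

```text
d [ 1.775  0.379 -8.107] a [-0.061 -5.233 -0.074] | [ 480.1 -121.6  130.5] yaw 163.74 F [ 1.1  0.5 -2.3] w 0.563 t 10.05
```

{"api": "arm_command", "payload": {"series": [{"dx": 0.2, "dy": 0.1, "dz": -1.3, "ax": 0, "ay": -1.1, "az": 0, "jaw": -1}, {"dx": 0.5, "dy": 0.2, "dz": -2.6, "ax": 0, "ay": -2.2, "az": 0, "jaw": -1}, {"dx": 0.9, "dy": 0.3, "dz": -3.9, "ax": -0.02, "ay": -3.3, "az": -0.03, "jaw": -1}, {"dx": 1.2, "dy": 0.4, "dz": -5.2, "ax": -0.05, "ay": -4.3, "az": -0.05, "jaw": -1}, {"dx": 1.5, "dy": 0.4, "dz": -6.4, "ax": -0.06, "ay": -5.1, "az": -0.07, "jaw": -1}]}}

```text
time: 10.47
eef_pos: [488.4, 44.2, 119.4]
eef_rot: [[-0.986, -0.0, 0.165], [-0.165, 0.0, -0.986], [0.0, -1.0, -0.0]]
force: [-0.7, 0.7, -3.1]
width: 0.56
```

```bash
python3 go.py 494.3 85.3 100 189.9
```

```text
d [-0.503  0.774 -1.581] a [ 0.002 -0.078  0.002] | [488.4  44.2 119.4] yaw -170.49 F [-0.7  0.7 -3.1] w 0.56 t 10.47
```

{"api": "arm_command", "payload": {"series": [{"dx": -0.2, "dy": 0.4, "dz": -0.7, "ax": 0, "ay": -0.08, "az": 0, "jaw": -1}, {"dx": -0.4, "dy": 0.9, "dz": -1.2, "ax": 0, "ay": -0.08, "az": 0, "jaw": -1}, {"dx": -0.5, "dy": 1.4, "dz": -1.5, "ax": 0, "ay": -0.08, "az": 0, "jaw": -1}, {"dx": -0.5, "dy": 1.8, "dz": -1.58, "ax": 0, "ay": -0.08, "az": 0, "jaw": -1}, {"dx": -0.5, "dy": 2.0, "dz": -1.58, "ax": 0, "ay": -0.08, "az": 0, "jaw": -1}]}}

```text
time: 10.88
eef_pos: [493.5, 86.1, 68.1]
eef_rot: [[-0.985, -0.002, 0.173], [-0.173, 0.0, -0.985], [0.002, -1.0, -0.001]]
force: [-0.7, -0.3, -2.8]
width: 0.567
```

{"api": "arm_command", "payload": {"series": [{"dx": 0, "dy": 0, "dz": 0, "ax": 0, "ay": 0, "az": 0, "jaw": -1}, {"dx": 0, "dy": 0, "dz": 0, "ax": 0, "ay": 0, "az": 0, "jaw": -1}]}}

```text
time: 11.05
eef_pos: [493.2, 85.9, 68.0]
eef_rot: [[-0.985, -0.003, 0.173], [-0.173, 0.0, -0.985], [0.003, -1.0, -0.001]]
force: [-0.2, 0.5, -3.0]
width: 0.567
```

```bash
python3 go.py 494.3 85.3 40 189.9
python3 - <<'E'
from h import *
from workcell import viewer,observe
for n in("scene","top"):
    c=viewer.capture(n); cv2.imwrite(f"pics/{n}8.png",cv2.resize(c["color"][110:250,110:290],None,fx=4,fy=4)); np.savez(f"{n}8.npz",**c)
z=observe()["eef_pos"][2]; print("bar top z",z-0.8+12)
E
```

```text
d [-0.04   1.121  0.031] a [0.008 0.016 0.03 ] | [493.2  85.9  68. ] yaw -170.02 F [-0.2  0.5 -3. ] w 0.567 t 11.05
bar top z 79.85319557548921
```

View pics/scene8.png

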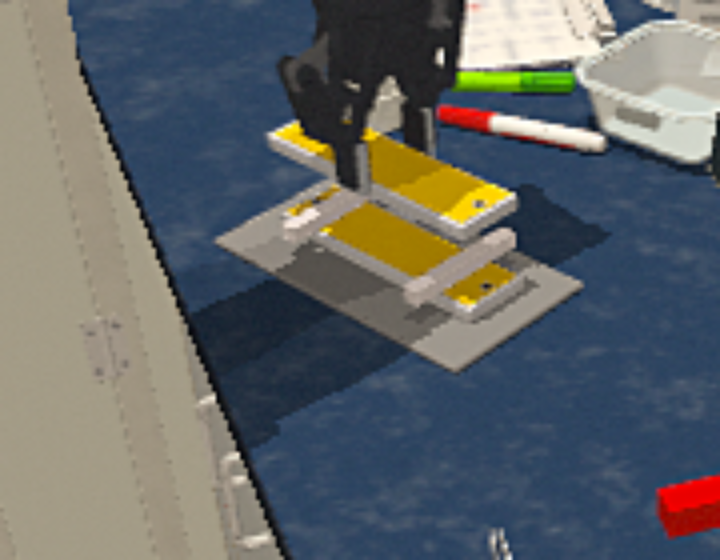

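View pics/top8.png

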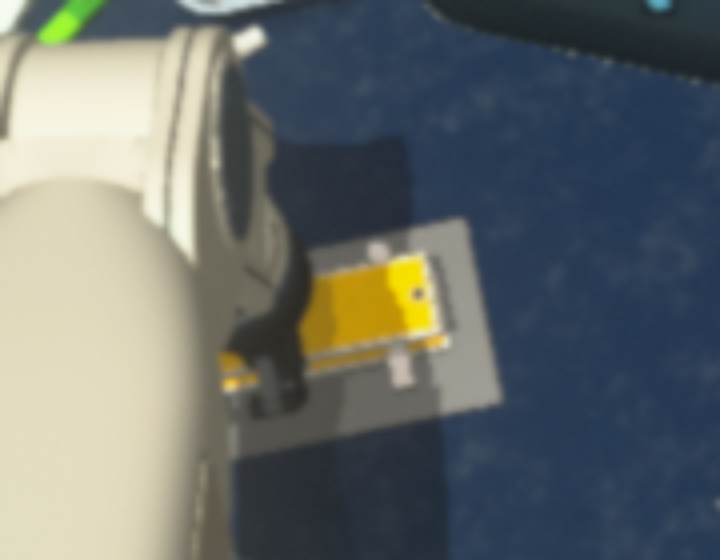

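The upper bar hangs level above the stack: in the scene crop its ends are at (280,140) and (510,205), with both sticks below it. I measure it before lowering.

Run:
```python
from h import *
from workcell import observe
s=observe(); tcp=s["eef_pos"]; zt=tcp[2]-.8+12
c=dict(np.load("scene8.npz")); h=cv2.cvtColor(c["color"],cv2.COLOR_BGR2HSV).astype(int)
m=((h[...,0]>18)&(h[...,0]<35)&(h[...,1]>130)&(h[...,2]>70)).astype(np.uint8)
n,l,st,ce=cv2.connectedComponentsWithStats(m)
ids=[]
for i in range(1,n):
    if st[i,4]>15 and 100<ce[i][0]<300 and ce[i][1]<220: print(i,ce[i].round(1),st[i,4])
up=[i for i in range(1,n) if st[i,4]>15 and 170<ce[i][0]<245 and 130<ce[i][1]<163]
lo=[i for i in range(1,n) if st[i,4]>15 and 170<ce[i][0]<245 and 150<ce[i][1]<195 and i not in up]
# line fit of axis: near edge etc via rect
for nm,ids,z in(("up",up,zt),("lo",lo,18)):
    k=np.argwhere(np.isin(l,ids))[:,::-1]; print(nm,ids,[np.round(q,2) for q in rect(ray(c,k,z)[:,:2])])
print("tcp",tcp)
```

```text
5 [186.6 145.2] 50
7 [216.3 154.2] 376
10 [207.3 169.4] 315
11 [229.3 180.4] 91
up [5, 7] [array([492.59,  83.26]), array([ 43.74, 170.18]), np.float64(99.8)]
lo [10, 11] [array([496.51,  69.2 ]), array([ 43.93, 140.96]), np.float64(100.31)]
tcp [493.79643303  85.71061177  68.65319558]
```

The held bar is about 1 mm low in x and level with the lower bar lengthwise, consistent with the TCP reading. I descend to x 494.4, y 85.3.

{"api": "arm_command", "payload": {"series": [{"dx": -0.04, "dy": 0.3, "dz": 0.02, "ax": 0, "ay": 0.02, "az": 0.03, "jaw": -1}, {"dx": -0.05, "dy": 0.7, "dz": 0.02, "ax": 0, "ay": 0.02, "az": 0.03, "jaw": -1}, {"dx": -0.05, "dy": 1.0, "dz": 0.02, "ax": 0, "ay": 0.02, "az": 0.03, "jaw": -1}, {"dx": -0.05, "dy": 1.15, "dz": 0.02, "ax": 0, "ay": 0.02, "az": 0.03, "jaw": -1}, {"dx": -0.05, "dy": 1.2, "dz": 0.02, "ax": 0, "ay": 0.02, "az": 0.03, "jaw": -1}]}}

```text
time: 11.57
eef_pos: [494.7, 85.3, 37.9]
eef_rot: [[-0.985, 0.0, 0.171], [-0.171, 0.001, -0.985], [-0.0, -1.0, -0.001]]
force: [-0.7, 0.4, -2.4]
width: 0.561
```

```bash
python3 go.py 494.4 85.3 33 189.95
```

```text
d [ 0.011  0.196 -0.003] a [ 0.007 -0.022 -0.003] | [494.7  85.3  37.9] yaw -170.16 F [-0.7  0.4 -2.4] w 0.561 t 11.57
```

{"api": "arm_command", "payload": {"series": [{"dx": 0.01, "dy": 0.05, "dz": 0, "ax": 0, "ay": -0.02, "az": 0, "jaw": -1}, {"dx": 0.01, "dy": 0.1, "dz": 0, "ax": 0, "ay": -0.02, "az": 0, "jaw": -1}, {"dx": 0.01, "dy": 0.15, "dz": 0, "ax": 0, "ay": -0.02, "az": 0, "jaw": -1}, {"dx": 0.01, "dy": 0.2, "dz": 0, "ax": 0, "ay": -0.02, "az": 0, "jaw": -1}, {"dx": 0.01, "dy": 0.2, "dz": 0, "ax": 0, "ay": -0.02, "az": 0, "jaw": -1}]}}

```text
time: 11.98
eef_pos: [494.4, 85.3, 32.9]
eef_rot: [[-0.985, 0.0, 0.173], [-0.173, 0.001, -0.985], [-0.0, -1.0, -0.001]]
force: [0.4, 0.1, -2.7]
width: 0.563
```

```bash
python3 go.py 494.4 85.3 30.8 189.95
python3 - <<'E'
from h import *
from workcell import viewer
c=viewer.capture("scene"); cv2.imwrite("pics/s9.png",cv2.resize(c["color"][110:220,130:270],None,fx=5,fy=5))
E
```

```text
d [ 0.001  0.082 -0.002] a [ 0.007 -0.002 -0.004] | [494.4  85.3  32.9] yaw -170.06 F [ 0.4  0.1 -2.7] w 0.563 t 11.98
```

View pics/s9.png

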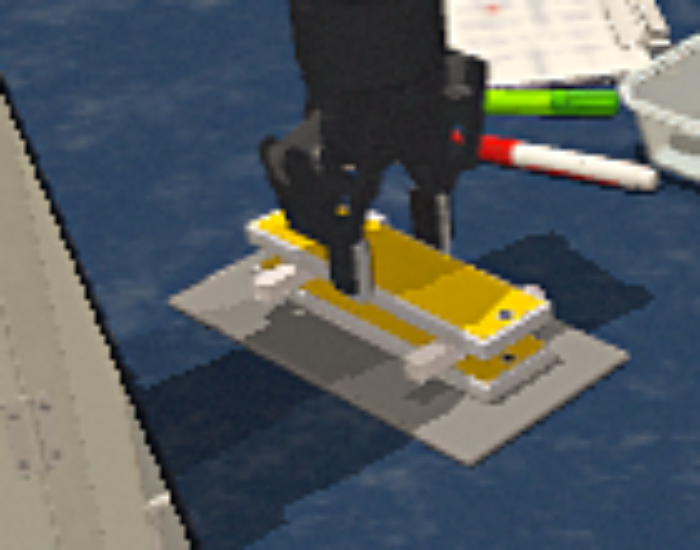

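The bar is just above both sticks and lined up, its near end corner at crop (485,345) over the lower bar's at (490,390). Next is a slow touchdown.

{"api": "arm_command", "payload": {"series": [{"dx": 0, "dy": 0.02, "dz": 0, "ax": 0, "ay": 0, "az": 0, "jaw": -1}, {"dx": 0, "dy": 0.04, "dz": 0, "ax": 0, "ay": 0, "az": 0, "jaw": -1}, {"dx": 0, "dy": 0.06, "dz": 0, "ax": 0, "ay": 0, "az": 0, "jaw": -1}, {"dx": 0, "dy": 0.07, "dz": 0, "ax": 0, "ay": 0, "az": 0, "jaw": -1}, {"dx": 0, "dy": 0.07, "dz": 0, "ax": 0, "ay": 0, "az": 0, "jaw": -1}]}}

```text
time: 12.45
eef_pos: [494.4, 85.3, 31.1]
eef_rot: [[-0.985, 0.0, 0.173], [-0.173, 0.001, -0.985], [-0.0, -1.0, -0.001]]
force: [-0.9, 0.0, -2.5]
width: 0.566
```

{"api": "arm_command", "payload": {"series": [{"dx": 0, "dy": 0.01, "dz": 0, "ax": 0, "ay": 0, "az": 0, "jaw": -1}, {"dx": 0, "dy": 0.01, "dz": 0, "ax": 0, "ay": 0, "az": 0, "jaw": -1}]}}

```text
time: 12.62
eef_pos: [494.4, 85.2, 30.9]
eef_rot: [[-0.985, 0.0, 0.173], [-0.173, 0.001, -0.985], [-0.0, -1.0, -0.001]]
force: [-0.0, 0.7, -2.4]
width: 0.561
```

```bash
python3 go.py 494.4 85.3 30.8 189.95
```

```text
d [ 0.     0.003 -0.002] a [ 0.008 -0.002 -0.003] | [494.4  85.2  30.9] yaw -170.06 F [-0.   0.7 -2.4] w 0.561 t 12.62
```

Still carrying the weight, so I go down in tiny steps until the force turns.

{"api": "arm_command", "payload": {"series": [{"dx": 0, "dy": 0.01, "dz": 0, "ax": 0, "ay": 0, "az": 0, "jaw": -1}, {"dx": 0, "dy": 0.02, "dz": 0, "ax": 0, "ay": 0, "az": 0, "jaw": -1}, {"dx": 0, "dy": 0.02, "dz": 0, "ax": 0, "ay": 0, "az": 0, "jaw": -1}]}}

```text
time: 12.87
eef_pos: [494.5, 85.3, 30.7]
eef_rot: [[-0.985, 0.001, 0.173], [-0.173, 0.001, -0.985], [-0.001, -1.0, -0.001]]
force: [-2.0, 0.7, 4.7]
width: 0.566
```

{"api": "arm_command", "payload": {"series": [{"dx": 0, "dy": 0.01, "dz": 0, "ax": 0, "ay": 0, "az": 0, "jaw": -1}, {"dx": 0, "dy": 0.015, "dz": 0, "ax": 0, "ay": 0, "az": 0, "jaw": -1}, {"dx": 0, "dy": 0.015, "dz": 0, "ax": 0, "ay": 0, "az": 0, "jaw": -1}]}}

```text
time: 13.12
eef_pos: [494.5, 85.2, 30.7]
eef_rot: [[-0.985, 0.001, 0.173], [-0.173, 0.001, -0.985], [-0.001, -1.0, -0.0]]
force: [-3.3, -0.3, 6.9]
width: 0.56
```

{"api": "arm_command", "payload": {"series": [{"dx": 0, "dy": 0, "dz": 0, "ax": 0, "ay": 0, "az": 0, "jaw": 0.16}, {"dx": 0, "dy": -0.01, "dz": 0, "ax": 0, "ay": 0, "az": 0, "jaw": 0.2}, {"dx": 0, "dy": -0.01, "dz": 0, "ax": 0, "ay": 0, "az": 0, "jaw": 0.3}, {"dx": 0, "dy": -0.01, "dz": 0, "ax": 0, "ay": 0, "az": 0, "jaw": 0.5}, {"dx": 0, "dy": -0.01, "dz": 0, "ax": 0, "ay": 0, "az": 0, "jaw": 0.6}]}}

```text
time: 13.53
eef_pos: [494.6, 85.3, 30.9]
eef_rot: [[-0.985, 0.001, 0.173], [-0.173, 0.001, -0.985], [-0.001, -1.0, -0.0]]
force: [-0.3, -0.1, -0.6]
width: 0.798
```

```bash
python3 go.py 494.4 85.3 30.8 189.95
python3 - <<'E'
from h import *
from workcell import viewer
c=viewer.capture("scene"); cv2.imwrite("pics/s10.png",cv2.resize(c["color"][110:220,130:270],None,fx=5,fy=5))
E
```

```text
d [ 0.007  0.005 -0.002] a [ 0.005 -0.001 -0.013] | [494.6  85.3  30.9] yaw -170.06 F [-0.3 -0.1 -0.6] w 0.798 t 13.53
```

View pics/s10.png

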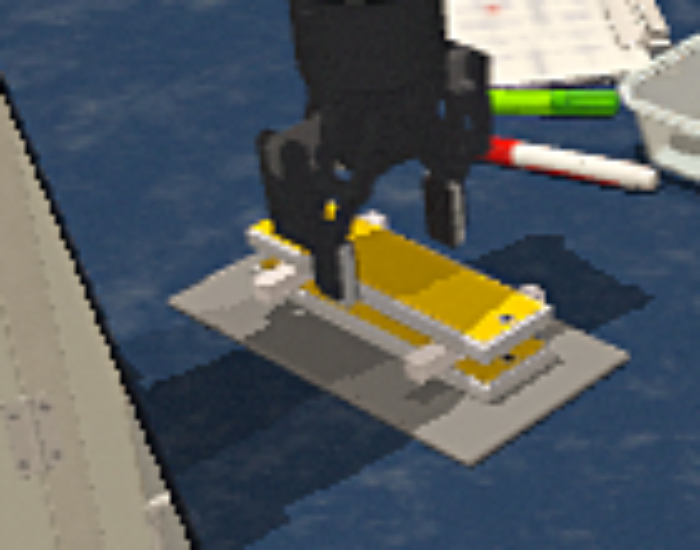

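The fingers at crop (335,270) and (445,210) are clear of the bar, which rests on both sticks. I lift straight up.

{"api": "arm_command", "payload": {"series": [{"dx": 0, "dy": -0.4, "dz": 0, "ax": 0, "ay": 0, "az": 0, "jaw": 0.6}, {"dx": 0, "dy": -1, "dz": 0, "ax": 0, "ay": 0, "az": 0, "jaw": 0.6}, {"dx": 0, "dy": -2, "dz": 0, "ax": 0, "ay": 0, "az": 0, "jaw": 0.6}, {"dx": 0, "dy": -3.3, "dz": 0, "ax": 0, "ay": 0, "az": 0, "jaw": 0.6}, {"dx": 0, "dy": -4.6, "dz": 0, "ax": 0, "ay": 0, "az": 0, "jaw": 0.6}]}}

```text
time: 14.0
eef_pos: [493.9, 85.2, 146.8]
eef_rot: [[-0.985, -0.0, 0.173], [-0.173, 0.001, -0.985], [0.0, -1.0, -0.001]]
force: [0.6, -1.0, -0.8]
width: 0.803
```

```bash
python3 go.py 470 -250 180 175
```

```text
d [ 3.256 -1.335 13.04 ] a [0.007 2.988 0.004] | [493.9  85.2 146.8] yaw -170.06 F [ 0.6 -1.  -0.8] w 0.803 t 14.0
```

{"api": "arm_command", "payload": {"series": [{"dx": 1, "dy": -1.3, "dz": 1.6, "ax": 0, "ay": 0, "az": 0, "jaw": 0.6}, {"dx": 2, "dy": -1.3, "dz": 3.2, "ax": 0, "ay": 0, "az": 0, "jaw": 0.6}, {"dx": 3, "dy": -1.3, "dz": 4.8, "ax": 0, "ay": 0, "az": 0, "jaw": 0.6}, {"dx": 3.5, "dy": -1.3, "dz": 6.4, "ax": 0, "ay": 0, "az": 0, "jaw": 0.6}, {"dx": 4, "dy": -1.3, "dz": 8, "ax": 0, "ay": 0, "az": 0, "jaw": 0.6}]}}

```text
time: 14.42
eef_pos: [432.8, -105.9, 179.7]
eef_rot: [[-0.985, 0.001, 0.174], [-0.174, 0.0, -0.985], [-0.001, -1.0, 0.0]]
force: [1.2, -1.0, -0.6]
width: 0.8
```

{"api": "arm_command", "payload": {"series": [{"dx": 0.5, "dy": 0, "dz": 1.6, "ax": 0, "ay": 0, "az": 0, "jaw": 0.6}, {"dx": 1, "dy": 0, "dz": 3.2, "ax": 0, "ay": 0, "az": 0, "jaw": 0.6}, {"dx": 1.5, "dy": 0, "dz": 4.8, "ax": 0, "ay": 0, "az": 0, "jaw": 0.6}, {"dx": 2, "dy": 0, "dz": 6.4, "ax": 0, "ay": 0, "az": 0, "jaw": 0.6}, {"dx": 2, "dy": 0, "dz": 7, "ax": 0, "ay": 0, "az": 0, "jaw": 0.6}]}}

```text
time: 14.83
eef_pos: [412.8, -291.4, 179.6]
eef_rot: [[-0.985, 0.001, 0.171], [-0.171, -0.001, -0.985], [-0.0, -1.0, 0.001]]
force: [-0.1, -0.4, 0.1]
width: 0.802
```

```bash
python3 go.py 470 -250 180 175
python3 - <<'E'
from h import *
from workcell import viewer
for n in("scene","top"):
    c=viewer.capture(n); cv2.imwrite(f"pics/{n}11.png",cv2.resize(c["color"][120:240,110:290],None,fx=4,fy=4,interpolation=cv2.INTER_NEAREST)); np.savez(f"{n}11.npz",**c)
    M=masks(c); k=np.argwhere(M["yellow"])[:,::-1]
    P=ray(c,k,42)[:,:2]; s=(np.hypot(*(P-[490,90]).T)<130)
    m=np.zeros_like(M["yellow"]);m[k[s][:,1],k[s][:,0]]=1
    for o in comps(c,m,42): print(n,{q:w for q,w in o.items() if q!='box'})
E
```

```text
d [-2.535 -0.016 -1.24 ] a [-0.015  2.964 -0.007] | [ 412.8 -291.4  179.6] yaw -170.18 F [-0.1 -0.4  0.1] w 0.802 t 14.83
scene {'px': array([209.7, 163.3]), 'area': np.int32(587), 'c': array([493.8,  84.9]), 'size': array([ 44.2, 173.5]), 'ang': 100.05}
scene {'px': array([202.7, 172.1]), 'area': np.int32(73), 'c': array([457.7,  56.7]), 'size': array([ 8.1, 87.3]), 'ang': 100.74}
scene {'px': array([229.2, 181.8]), 'area': np.int32(53), 'c': array([487.4, -17.7]), 'size': array([22.9, 41.8]), 'ang': 10.79}
top {'px': array([182.8, 192.2]), 'area': np.int32(1221), 'c': array([494.6,  84.7]), 'size': array([ 42.6, 172.4]), 'ang': 100.05}
```

View pics/scene11.png

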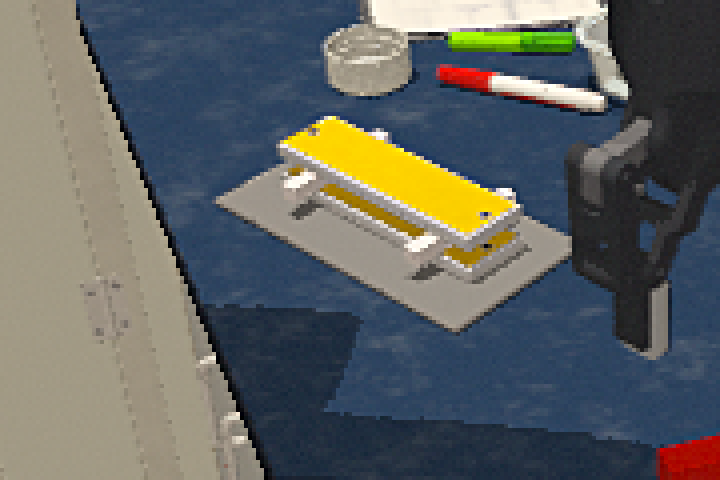

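View pics/top11.png

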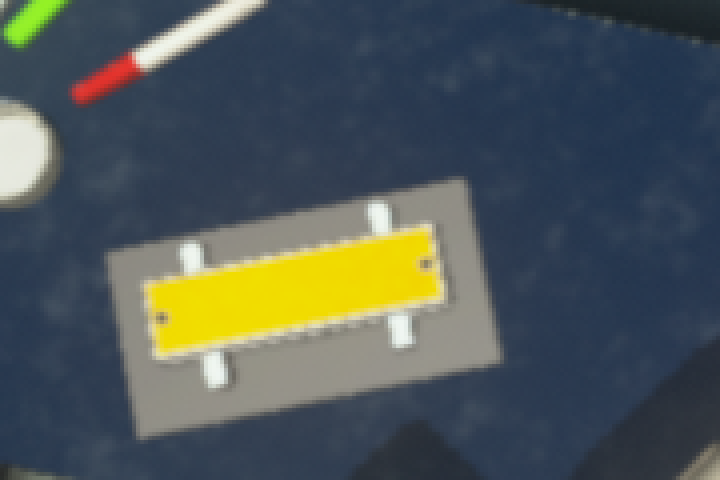

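Top view (crop centre (295,290)) and scene view (crop (400,180)): the upper bar is squarely above the lower one with both sticks in place. The upper bar's centre agrees with the lower bar's to about 0.6 mm in each view. I let the arm settle, then hand in.

{"api": "arm_command", "payload": {"series": [{"dx": 0, "dy": 0, "dz": 0, "ax": 0, "ay": 0, "az": 0, "jaw": 0.6}, {"dx": 0, "dy": 0, "dz": 0, "ax": 0, "ay": 0, "az": 0, "jaw": 0.6}, {"dx": 0, "dy": 0, "dz": 0, "ax": 0, "ay": 0, "az": 0, "jaw": 0.6}]}}

```text
time: 15.18
eef_pos: [413.9, -288.7, 179.3]
eef_rot: [[-0.985, 0.0, 0.171], [-0.171, 0.0, -0.985], [-0.001, -1.0, -0.0]]
force: [-0.9, -0.1, 0.6]
width: 0.799
```

```bash
python3 -c "
from workcell import job; print(job.finish_job())"
```

```text
the job is handed in; nothing more can be done
None
```

The stack is built and the job is handed in, at about 15 s of the 64 s allowed; no verdict was reported.

- **Spacer:** I laid the spare white stick across the lower bar about 58 mm from its centre. The first stick measures about 57–58 mm on its side, so the two match to within about 1 mm.
- **Upper bar:** I lowered it slowly onto both sticks, with about 7 N at contact, then opened the jaws and lifted clear. The final pictures put its centre within about 0.6 mm of the lower bar's in each view, and its angle is 100.05° against about 100° for the lower bar.
- **Undisturbed parts:** After the spacer was laid, the lower bar and first stick measured unmoved within measuring error in the top view. In the scene view, one reading of the first stick differed by about 3.6 mm, which I put down to its colour mask including the bar's edge. After the upper bar went on, I judged them by eye only.
- **Other checks:** No other check failed or disagreed. The arm stood clear of everything when I handed in.

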